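# Match the lug to the pattern and lay it on the chalk mark for tacking

## Task

The yellow pattern lying on the clipboard beside the blue bins shows which lug this job needs: take one bare steel lug of that shape from the bins and lay it gently, flat, on the round cover plate on the welding turntable, ready to tack: shank centred along the chalk line, tail end at the chalk cross stroke, head pointing out over the rim, same side up as it lay in the bin. The turntable runs free and is already set for the weld, so do not let it turn, and leave the patterns, the other lugs and the tools lying around where they are.

Things in the scene. Friction and masses are not known exactly. Their poses are not given: they have to be found in the camera images.
- pattern_eye: yellow-painted pattern lug, same outline as the bare steel lugs named eye: flat 12 thick plate, 95 long in all, with a straight shank and a round closed eye (outside diameter 44, hole 22). Origin: underside, centre of the shank; x points along the shank to the head, z up. One of the three patterns lies on the job board; the other two are put away in the pattern tray. Not to be moved
- pattern_fork: yellow-painted pattern lug, same outline as the bare steel lugs named fork: flat 12 thick plate, 95 long in all, with a straight shank and a two-pronged fork (46 wide, open slot 20 wide and 29 deep at its end). Origin: underside, centre of the shank; x points along the shank to the head, z up. One of the three patterns lies on the job board; the other two are put away in the pattern tray. Not to be moved
- pattern_hook: yellow-painted pattern lug, same outline as the bare steel lugs named hook: flat 12 thick plate, 95 long in all, with a straight shank and a hook that curls round to one side, towards its own -y (about 41 wide, open at its side). Origin: underside, centre of the shank; x points along the shank to the head, z up. One of the three patterns lies on the job board; the other two are put away in the pattern tray. Not to be moved
- job_board: flat plywood clipboard, 130 x 200 x 6, with a paper job sheet, beside (beyond) the bins; the pattern lying on it is the sample for this job (its origin lies within 60 of the board's origin, the other patterns are farther off). Origin: centre of its underside
- pattern_tray: shallow wooden tray, 136 x 262 x 24 high, holding the two patterns that are not wanted now. Origin: centre of its underside
- eye_bin: blue plastic parts bin, 142 (x) x 172 (y), walls 3, floor 3 thick, low front (towards the robot) 24 high, back 48 high, fixed to the bench; holds the two loose eye lugs side by side, lying flat, shanks roughly along the bin's x, their shank points about 72 apart and 47 from the side walls' inner faces. Origin: centre of its underside
- fork_bin: blue plastic parts bin, 142 (x) x 172 (y), walls 3, floor 3 thick, low front (towards the robot) 24 high, back 48 high, fixed to the bench; holds the two loose fork lugs side by side, lying flat, shanks roughly along the bin's x, their shank points about 72 apart and 47 from the side walls' inner faces. Origin: centre of its underside
- hook_bin: blue plastic parts bin, 142 (x) x 172 (y), walls 3, floor 3 thick, low front (towards the robot) 24 high, back 48 high, fixed to the bench; holds the two loose hook lugs side by side, lying flat, shanks roughly along the bin's x, their shank points about 72 apart and 47 from the side walls' inner faces. Origin: centre of its underside
- eye1_shank (a point): bare steel lug (eye), loose, 0.17 to 0.34 kg, lying flat in the eye bin: 12 thick, 95 long, with a round closed eye (outside diameter 44, hole 22). This point is the middle of its straight shank (24 wide, 55 long), half-way up its thickness: the place to grip, across y. x points along the shank to the head, z up. The tail end is 30 behind this point, the head end 65 ahead
- eye2_shank (a point): bare steel lug (eye), loose, 0.17 to 0.34 kg, lying flat in the eye bin: 12 thick, 95 long, with a round closed eye (outside diameter 44, hole 22). This point is the middle of its straight shank (24 wide, 55 long), half-way up its thickness: the place to grip, across y. x points along the shank to the head, z up. The tail end is 30 behind this point, the head end 65 ahead
- fork1_shank (a point): bare steel lug (fork), loose, 0.17 to 0.34 kg, lying flat in the fork bin: 12 thick, 95 long, with a two-pronged fork (46 wide, open slot 20 wide and 29 deep at its end). This point is the middle of its straight shank (24 wide, 55 long), half-way up its thickness: the place to grip, across y. x points along the shank to the head, z up. The tail end is 30 behind this point, the head end 65 ahead
- fork2_shank (a point): bare steel lug (fork), loose, 0.17 to 0.34 kg, lying flat in the fork bin: 12 thick, 95 long, with a two-pronged fork (46 wide, open slot 20 wide and 29 deep at its end). This point is the middle of its straight shank (24 wide, 55 long), half-way up its thickness: the place to grip, across y. x points along the shank to the head, z up. The tail end is 30 behind this point, the head end 65 ahead
- hook1_shank (a point): bare steel lug (hook), loose, 0.17 to 0.34 kg, lying flat in the hook bin: 12 thick, 95 long, with a hook that curls round to one side, towards its own -y (about 41 wide, open at its side). This point is the middle of its straight shank (24 wide, 55 long), half-way up its thickness: the place to grip, across y. x points along the shank to the head, z up. The tail end is 30 behind this point, the head end 65 ahead
- hook2_shank (a point): bare steel lug (hook), loose, 0.17 to 0.34 kg, lying flat in the hook bin: 12 thick, 95 long, with a hook that curls round to one side, towards its own -y (about 41 wide, open at its side). This point is the middle of its straight shank (24 wide, 55 long), half-way up its thickness: the place to grip, across y. x points along the shank to the head, z up. The tail end is 30 behind this point, the head end 65 ahead
- chalk_mark (a point): point on the top face of the dark round cover plate (diameter 240, 8 thick, its top 64 above the bench) that is fixed on the turntable. A white chalk line runs from near the plate's centre out to the rim, with a chalk cross stroke 43 from the centre. This point lies on the chalk line 73 from the plate's centre, 30 outside the cross stroke, so the middle of the lug's shank belongs over it; x points outwards along the chalk line, z up
- rim (a point): the outer end of the chalk line at the cover plate's rim, 120 from the turntable's axis, on the top face
- turntable (a joint): angle of the turntable and cover plate, rad, counter-clockwise from above; the direction of the chalk line in the world. It turns freely on its bearing (friction only 0.02 N m, nothing locks it)
- clamp: grey G-clamp lying flat to the right of the bins, about 80 x 150 x 20. Origin at the middle of its underside. A bystander
- wire_brush: wooden-backed wire brush, 200 x 28 x 28, left of the turntable. Origin at the middle of its underside. A bystander
- tin: round grey tin with a lid, 74 diameter, 75 high, at the left beyond the turntable. Origin at the centre of its underside. A bystander
There are look-alikes about, which are no part of the job. Leave any pink look-alike of the fork_bin alone.

How it is judged (in metres and radians):
On the way:
1. a lug of the sample's shape is lifted out of its bin (((horizontal distance between pattern_eye and job_board below 0.08 m and height (world z) of eye1_shank above 0.06 m) or (horizontal distance between pattern_eye and job_board below 0.08 m and height (world z) of eye2_shank above 0.06 m) or (horizontal distance between pattern_fork and job_board below 0.08 m and height (world z) of fork1_shank above 0.06 m) or (horizontal distance between pattern_fork and job_board below 0.08 m and height (world z) of fork2_shank above 0.06 m) or (horizontal distance between pattern_hook and job_board below 0.08 m and height (world z) of hook1_shank above 0.06 m) or (horizontal distance between pattern_hook and job_board below 0.08 m and height (world z) of hook2_shank above 0.06 m))), for 0.2 s.
At the end, for the whole second after the job is handed in: A lug of the clipboard pattern's shape lies still and flat on the cover plate, same side up, shank middle within 10 mm of its place on the chalk line, within 8 degrees of it, head outwards; turntable still, rim within 20 mm of its start; the other lugs in their bins (((horizontal distance between pattern_eye and job_board below 0.08 m and horizontal distance between eye1_shank and chalk_mark below 0.01 m and angle between the x axis of eye1_shank and the x axis of chalk_mark, either way round below 0.14 rad and x of rim in the frame of eye1_shank above 0.02 m and angle between eye1_shank's own z axis and vertical below 0.08 rad and z of eye1_shank in the frame of chalk_mark between 0.003 and 0.01 m and linear speed of eye1 below 0.02 m/s and horizontal distance between eye2_shank and eye_bin below 0.085 m and height (world z) of each of eye2_shank, fork1_shank, fork2_shank, hook1_shank, hook2_shank below 0.035 m and horizontal distance between each of fork1_shank, fork2_shank and fork_bin below 0.085 m and horizontal distance between each of hook1_shank, hook2_shank and hook_bin below 0.085 m) or (horizontal distance between pattern_eye and job_board below 0.08 m and horizontal distance between eye2_shank and chalk_mark below 0.01 m and angle between the x axis of eye2_shank and the x axis of chalk_mark, either way round below 0.14 rad and x of rim in the frame of eye2_shank above 0.02 m and angle between eye2_shank's own z axis and vertical below 0.08 rad and z of eye2_shank in the frame of chalk_mark between 0.003 and 0.01 m and linear speed of eye2 below 0.02 m/s and horizontal distance between eye1_shank and eye_bin below 0.085 m and height (world z) of each of eye1_shank, fork1_shank, fork2_shank, hook1_shank, hook2_shank below 0.035 m and horizontal distance between each of fork1_shank, fork2_shank and fork_bin below 0.085 m and horizontal distance between each of hook1_shank, hook2_shank and hook_bin below 0.085 m) or (horizontal distance between pattern_fork and job_board below 0.08 m and horizontal distance between fork1_shank and chalk_mark below 0.01 m and angle between the x axis of fork1_shank and the x axis of chalk_mark, either way round below 0.14 rad and x of rim in the frame of fork1_shank above 0.02 m and angle between fork1_shank's own z axis and vertical below 0.08 rad and z of fork1_shank in the frame of chalk_mark between 0.003 and 0.01 m and linear speed of fork1 below 0.02 m/s and horizontal distance between each of eye1_shank, eye2_shank and eye_bin below 0.085 m and height (world z) of each of eye1_shank, eye2_shank, fork2_shank, hook1_shank, hook2_shank below 0.035 m and horizontal distance between fork2_shank and fork_bin below 0.085 m and horizontal distance between each of hook1_shank, hook2_shank and hook_bin below 0.085 m) or (horizontal distance between pattern_fork and job_board below 0.08 m and horizontal distance between fork2_shank and chalk_mark below 0.01 m and angle between the x axis of fork2_shank and the x axis of chalk_mark, either way round below 0.14 rad and x of rim in the frame of fork2_shank above 0.02 m and angle between fork2_shank's own z axis and vertical below 0.08 rad and z of fork2_shank in the frame of chalk_mark between 0.003 and 0.01 m and linear speed of fork2 below 0.02 m/s and horizontal distance between each of eye1_shank, eye2_shank and eye_bin below 0.085 m and height (world z) of each of eye1_shank, eye2_shank, fork1_shank, hook1_shank, hook2_shank below 0.035 m and horizontal distance between fork1_shank and fork_bin below 0.085 m and horizontal distance between each of hook1_shank, hook2_shank and hook_bin below 0.085 m) or (horizontal distance between pattern_hook and job_board below 0.08 m and horizontal distance between hook1_shank and chalk_mark below 0.01 m and angle between the x axis of hook1_shank and the x axis of chalk_mark, either way round below 0.14 rad and x of rim in the frame of hook1_shank above 0.02 m and angle between hook1_shank's own z axis and vertical below 0.08 rad and z of hook1_shank in the frame of chalk_mark between 0.003 and 0.01 m and linear speed of hook1 below 0.02 m/s and horizontal distance between each of eye1_shank, eye2_shank and eye_bin below 0.085 m and height (world z) of each of eye1_shank, eye2_shank, fork1_shank, fork2_shank, hook2_shank below 0.035 m and horizontal distance between each of fork1_shank, fork2_shank and fork_bin below 0.085 m and horizontal distance between hook2_shank and hook_bin below 0.085 m) or (horizontal distance between pattern_hook and job_board below 0.08 m and horizontal distance between hook2_shank and chalk_mark below 0.01 m and angle between the x axis of hook2_shank and the x axis of chalk_mark, either way round below 0.14 rad and x of rim in the frame of hook2_shank above 0.02 m and angle between hook2_shank's own z axis and vertical below 0.08 rad and z of hook2_shank in the frame of chalk_mark between 0.003 and 0.01 m and linear speed of hook2 below 0.02 m/s and horizontal distance between each of eye1_shank, eye2_shank and eye_bin below 0.085 m and height (world z) of each of eye1_shank, eye2_shank, fork1_shank, fork2_shank, hook1_shank below 0.035 m and horizontal distance between each of fork1_shank, fork2_shank and fork_bin below 0.085 m and horizontal distance between hook1_shank and hook_bin below 0.085 m)) and distance of rim from where it was at the start of the episode below 0.02 m and velocity of joint turntable between -0.03 and 0.03 rad/s); the robot touches nothing.
It fails at once if the turntable is turned: its rim moves more than 20 mm (about 10 degrees) (distance of rim from where it was at the start of the episode above 0.02 m).
It fails at once if a pattern is moved more than 25 mm (distance of any of pattern_eye, pattern_fork, pattern_hook from where it was at the start of the episode above 0.025 m).
It fails at once if a bystander (clamp, wire brush, tin) is moved more than 40 mm (distance of any of clamp, wire_brush, tin from where it was at the start of the episode above 0.04 m).
It fails at once if a lug is dropped or thrown onto the cover plate (faster than 0.5 m/s just above it) ((horizontal distance between eye1_shank and chalk_mark below 0.05 m and z of eye1_shank in the frame of chalk_mark below 0.03 m and linear speed of eye1 above 0.5 m/s) or (horizontal distance between eye2_shank and chalk_mark below 0.05 m and z of eye2_shank in the frame of chalk_mark below 0.03 m and linear speed of eye2 above 0.5 m/s) or (horizontal distance between fork1_shank and chalk_mark below 0.05 m and z of fork1_shank in the frame of chalk_mark below 0.03 m and linear speed of fork1 above 0.5 m/s) or (horizontal distance between fork2_shank and chalk_mark below 0.05 m and z of fork2_shank in the frame of chalk_mark below 0.03 m and linear speed of fork2 above 0.5 m/s) or (horizontal distance between hook1_shank and chalk_mark below 0.05 m and z of hook1_shank in the frame of chalk_mark below 0.03 m and linear speed of hook1 above 0.5 m/s) or (horizontal distance between hook2_shank and chalk_mark below 0.05 m and z of hook2_shank in the frame of chalk_mark below 0.03 m and linear speed of hook2 above 0.5 m/s)).
It also fails if it takes over 40 s, if anything falls off the work surface, if the arm or the gripper's body presses on something with over 40 N, if the wrist force passes 120 N, or if a joint passes its speed limit or range.

## Robot

A 6-joint arm with a two-finger parallel gripper is mounted at the origin on the work surface. World frame = base frame: x ahead of the robot, y to its left, z up, the work surface at z = 0. Lengths are in mm, angles in rad, forces in N, time in s.
With the tool pointing down it reaches from about 275 to 825 mm from the base axis. Payload 5.2 kg.
Tool frame: the origin (TCP) lies on the centre line of the jaws, within the pads' length; the fingertips stand 22 mm ahead of it and the grasp point (between the pads) lies 3 mm ahead of it; z points along the fingers, y is the direction in which the jaws open and shut (so a half turn about z gives the same grasp; the last joint's range is limited). The gripper opens to 93 mm and grips with 3 to 60 N. Pads are 15 mm wide; open, the fingers measure 128 mm over their backs; the gripper's body (75 mm by 188 mm) begins 65 mm behind the grasp point.
Start: joints at [-1.405, 0.259, 1.535, -0, 1.348, -0.203], TCP at [198.294, -513.015, 240.653] pointing down, gripper open.
Joint ranges: [-3.14, 3.14], [-0.91, 2.08], [0.19, 2.58], [-1.22, 4.36], [0.22, 2.71], [-3.12, 3.12]. Speed limits (rad/s): [2.57, 2.57, 3.14, 3.14, 3.14, 3.14].

## Interface

Orientations are given as [roll, pitch, yaw] about the fixed x, y, z axes, in that order (R = Rz(yaw) Ry(pitch) Rx(roll)).
In Python, from rig import r, vision gives the robot as it stands.
- The arm moves only by the tool step_arm, never from a script. Its argument "plan" is a list of rows, each a list of 2 entries, a list of its own where there are three numbers: the shift along the world's x, y, z in cm, then the turn, a rotation vector about the world's x, y, z in degrees. In form: [[[x, y, z], [ax, ay, az]], ...]. A call has 1 to 20 rows; each row is the pose to reach, as a shift and turn from the pose commanded when the call began; what a row does not reach only later rows make up. A row lasts 1/10 s, in which the tool goes at most 50 mm and 8.59 degrees, less where a joint would pass 70% of its speed; a pose out of reach is approached as far as the arm can. A call with a gripper value outside its range is refused whole. "claw" is the gripper's target within -1 to 1 (shut at 1, half-way at 0, fully open at -1), set as the call begins (left out, the last holds). The fingers move at their own pace and stop on an object; "grip_force" is the grip in N (left out, the last holds). Time passes only in rows, so rows that repeat a pose let the fingers close. It gives the time, the measured TCP pose, the force and the opening at its end, in the units of the state.
- r.get_obs(): the state, without advancing time (a new reading comes with each control period).
- vision.camera(name): name is "scene" or "top" or "wrist"; returns the picture (420x560x3 uint8, red, green, blue); there is no depth.
- vision.get_calibration(name): a dict with "fx", "fy", "cx", "cy" (pixels), "rvec" (rotation vector, rad) and "tvec" (3), from world to camera coordinates, as OpenCV has them; the wrist camera has in their place "hand_eye" (4x4, takes a point from camera to tool coordinates, whose origin is the TCP and whose axes are the flange's). Camera axes: x right, y down, z forward; pixel columns grow to the right and rows downward; lengths in mm; the calibration is good to about 2 mm. A picture is of the moment at which its call begins: read the wrist's pose just before it. get_calibration takes no time and is no camera call.
- r.hand_in(): hands the job in, once; it reports no verdict.
The state is a dict: "t": time; "joint_positions": joint angles; "joint_vel": joint speeds; "tau": joint torques, N m; "tool_pos": TCP position; "eef_rot": TCP orientation; "contact_force": force on the tool from outside, world axes, zero at the start; "torque": the same for the moment, N m; "finger_gap": opening from 0.0 (shut) to 1.0 (fully open).
Only numpy, scipy, OpenCV 4.12 (cv2) and the standard library are available. Lean on these libraries where they do the work, as an engineer would, in place of code of your own. Each camera call takes 0.05 s, during which the arm holds its last target.

## Working session

There is one attempt and no reset: what is moved stays moved. The work goes in short steps, Python scripts to look and compute and a tool call to move; the robot and the scene stay as the last step left them, time stands still between calls to the robot, and variables do not carry over. Pictures are saved under pics/ and viewed, and the job is handed in when it is done.

Besides the shell and the picture viewer there is one more tool, called after "Emit:" as name(argument=value, ...), one argument or row to a line, values as JSON. step_arm: Moves the arm, as the interface text tells. Its arguments: {"type":"object","properties":{"plan":{"type":"array","items":{"type":"array"}},"claw":{"type":"number"},"grip_force":{"type":"number"}},"required":["plan"]}

```bash
ls; mkdir -p pics; python3 - <<'E'
from rig import r, vision
import cv2
print(r.get_obs())
for n in("scene","top","wrist"):
    im=vision.camera(n); cv2.imwrite(f"pics/a_{n}.png",im[:,:,::-1]); print(n,vision.get_calibration(n))
E
```

```text
pics
{'t': 0.0, 'joint_positions': array([-1.40479164e+00,  2.59326789e-01,  1.53605037e+00, -3.59055716e-06,
        1.34799737e+00, -2.02779487e-01]), 'joint_vel': array([-0.00100279, -0.00016977,  0.00041695, -0.00044674, -0.00011563,
       -0.0007134 ]), 'tau': array([-2.65816365e-03, -4.37317443e+01, -2.84005809e+01,  7.15617975e-02,
        4.14119835e-02, -1.39827266e-04]), 'tool_pos': array([ 198.21284304, -512.51209871,  239.83952588]), 'eef_rot': array([-3.13984659e+00, -3.55426903e-04,  3.68784662e-01]), 'contact_force': array([-0.35128298, -0.44096851, -0.21481894]), 'torque': array([ 0.03977512,  0.01025026, -0.04440743]), 'finger_gap': 0.9988731749963786}
scene {'fx': 403.5030461072175, 'fy': 403.5030461072175, 'cx': 281.0287340012281, 'cy': 209.12388111275376, 'rvec': array([ 2.33127208,  0.75297113, -0.30489037]), 'tvec': array([-401.50443404, -167.85121306, 1373.843372  ])}
top {'fx': 521.3016230239389, 'fy': 521.3016230239389, 'cx': 274.12979717858815, 'cy': 205.37243976953408, 'rvec': array([ 2.02132846, -2.2023247 ,  0.23540252]), 'tvec': array([  27.74435459,  526.53045243, 1470.36937151])}
wrist {'fx': 341.3979900344538, 'fy': 341.3979900344538, 'cx': 279.38693331649847, 'cy': 214.49016790352948, 'hand_eye': array([[ 1.40785175e-04, -9.64052267e-01, -2.65712641e-01,
         7.39209625e+01],
       [ 9.99999726e-01, -5.72699179e-05,  7.37625164e-04,
        -1.60452596e-01],
       [-7.26326553e-04, -2.65712672e-01,  9.64051995e-01,
        -1.42884869e+02],
       [ 0.00000000e+00,  0.00000000e+00,  0.00000000e+00,
         1.00000000e+00]])}
```

View pics/a_scene.png

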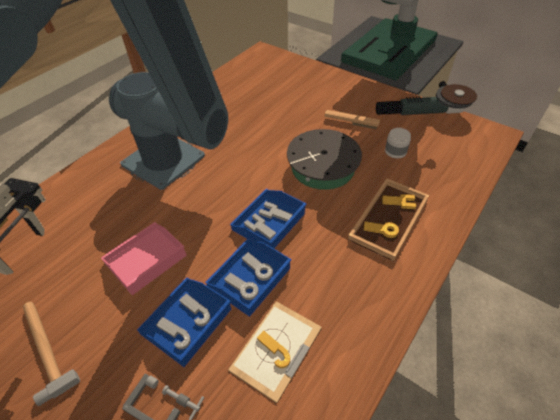

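View pics/a_top.png

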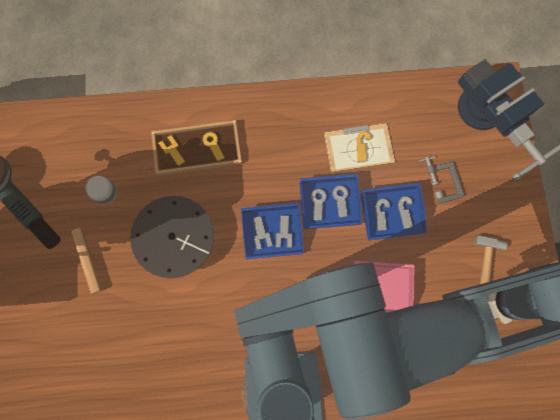

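View pics/a_wrist.png

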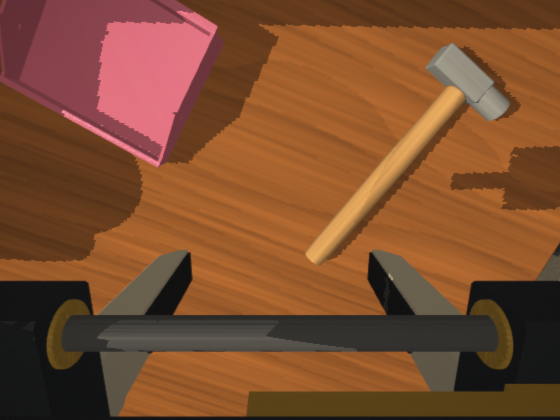

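What I see: the pattern on the clipboard is a hook (scene 273,347; top 362,147). Things that could be taken for the lug I want:
- hook lugs in the blue bin at top (383,213) and (405,211), which are the wanted shape
- eyes at (319,203) and (341,200)
- forks at (263,232) and (285,230)
- yellow hook pattern at (362,147)
- yellow fork and eye in the tray
- pink look-alike bin at (390,285), empty

I choose a hook lug and will check it in a crop.

```bash
cat > h.py <<'E'
import numpy as np, cv2
from rig import r, vision
from scipy.spatial.transform import Rotation as Ro
def ray(name,uv,obs=None):
    c=vision.get_calibration(name)
    uv=np.atleast_2d(np.float64(uv))
    d=np.c_[(uv[:,0]-c['cx'])/c['fx'],(uv[:,1]-c['cy'])/c['fy'],np.ones(len(uv))]
    if name!='wrist':
        R=Ro.from_rotvec(c['rvec']).as_matrix(); o=-R.T@c['tvec']; return o,d@R
    T=np.array(c['hand_eye']); Rt=Ro.from_euler('xyz',obs['eef_rot']).as_matrix()
    o=Rt@T[:3,3]+obs['tool_pos']; return o,d@(Rt@T[:3,:3]).T
def onz(name,uv,z,obs=None):
    o,d=ray(name,uv,obs); s=(z-o[2])/d[:,2]; return o+s[:,None]*d
E
python3 - <<'E'
from h import *
im=cv2.imread("pics/a_top.png")
a=cv2.resize(im[120:245,310:440],None,fx=4,fy=4,interpolation=cv2.INTER_CUBIC)
cv2.imwrite("pics/b_hook.png",a)
a=cv2.resize(im[190:285,125:220],None,fx=6,fy=6,interpolation=cv2.INTER_CUBIC)
cv2.imwrite("pics/b_tt.png",a)
print(onz('top',[[383,213],[405,211]],9), onz('top',[[172,237],[184,241],[208,253]],64),onz('top',[[394,211]],3))
E
```

```text
[[ 485.65582771 -342.96089739    9.        ]
 [ 486.08780427 -409.83422612    9.        ]] [[457.70736049 283.24039774  64.        ]
 [443.17097017 249.44439234  64.        ]
 [402.77408639 182.85610453  64.        ]] [[ 490.02378309 -378.30692553    3.        ]]
```

View pics/b_hook.png

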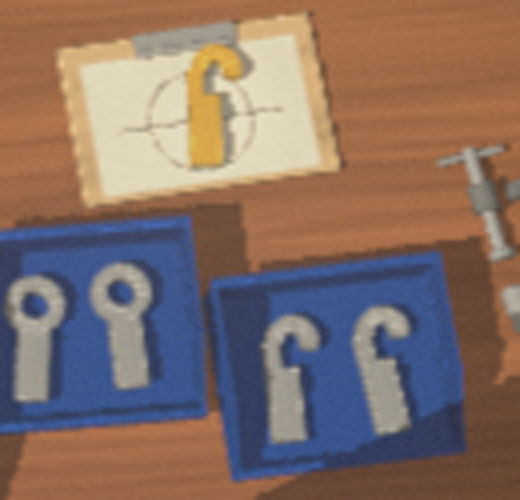

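View pics/b_tt.png

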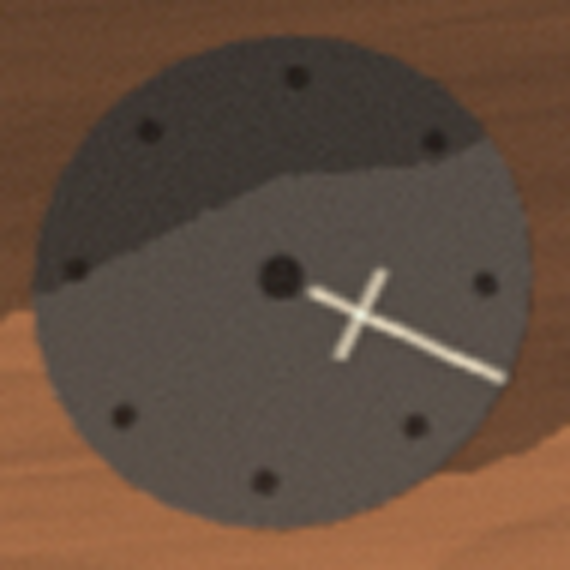

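The crop confirms it: pattern and bin shape are both hooks, curling the same way. I pick the left hook (crop 288,400). I'll hover over it with the tool at yaw ≈ π, so the last joint has range for the later turn, and the jaws part-closed to fit the bin.

Emit:
step_arm(
  plan=[
    [[5,3,0],[0,0,8]],
    [[9,5,0],[0,0,16]],
    [[12,7,0],[0,0,24]],
    [[15,9,0],[0,0,32]],
    [[18,11,0],[0,0,40]],
    [[21,12,0],[0,0,48]],
    [[24,14,0],[0,0,56]],
    [[26,15,0],[0,0,64]],
    [[28,16.5,0],[0,0,72]],
    [[29,17,0],[0,0,80]],
    [[29,17,0],[0,0,88]],
    [[29,17,0],[0,0,96]],
    [[29,17,0],[0,0,104]],
    [[29,17,0],[0,0,112]],
    [[29,17,0],[0,0,120]],
    [[29,17,0],[0,0,128]],
    [[29,17,0],[0,0,136]],
    [[29,17,0],[0,0,144]],
    [[29,17,0],[0,0,152]],
    [[29,17,0],[0,0,159]],
  ],
  claw=0.1,
  grip_force=25,
)

```text
t: 2.15
tool_pos: [488.1, -342.8, 240.2]
eef_rot: [3.141, -0.001, -3.134]
contact_force: [0.6, 0.4, 0.1]
finger_gap: 0.454
```

```bash
python3 - <<'E'
from h import *
import pickle
o=r.get_obs(); im=vision.camera("wrist"); cv2.imwrite("pics/c_w.png",im[:,:,::-1]); pickle.dump(o,open("c.pkl","wb"))
t=vision.camera("top"); cv2.imwrite("pics/c_t.png",t[:,:,::-1])
print(o)
E
```

```text
{'t': 2.15, 'joint_positions': array([-7.99146985e-01,  3.42908452e-01,  1.41877823e+00,  3.33744161e-06,
        1.38077280e+00, -2.37776358e+00]), 'joint_vel': array([ 1.88111466e-04,  1.75966755e-03, -1.38971393e-03,  1.18133131e-04,
       -2.04809412e-04, -1.19779184e+00]), 'tau': array([ 5.64756920e-03, -4.88421822e+01, -2.87464803e+01, -6.50006533e-02,
        4.65894677e-02,  1.46297179e+00]), 'tool_pos': array([ 488.13232637, -342.84675743,  240.21690403]), 'eef_rot': array([ 3.14096437e+00, -5.97207405e-04, -3.13377283e+00]), 'contact_force': array([0.64204598, 0.42612709, 0.12898877]), 'torque': array([ 0.05921109, -0.19340929,  0.0520685 ]), 'finger_gap': 0.4544716617921452}
```

View pics/c_w.png

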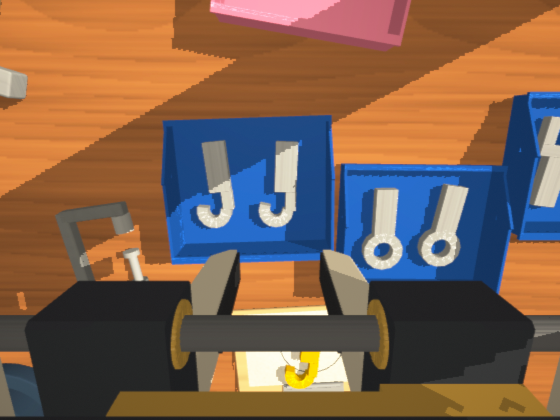

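The wrist view shows the hook bin (165–330 columns) with both hook lugs. Mine is the right-hand one, shank at about (286,168). The arm was still turning for that picture, so I take a fresh one and measure the shank.

```bash
cat >> h.py <<'E'
def shank(im,obs,box,z,name='wrist'):
    """bright-grey blobs in box -> list of contours on plane z"""
    x0,y0,x1,y1=box
    hsv=cv2.cvtColor(im,cv2.COLOR_RGB2HSV); m=((hsv[...,1]<80)&(hsv[...,2]>95)).astype(np.uint8)
    k=np.zeros_like(m); k[y0:y1,x0:x1]=m[y0:y1,x0:x1]
    cs,_=cv2.findContours(k,cv2.RETR_EXTERNAL,cv2.CHAIN_APPROX_NONE)
    return k,[c[:,0,:] for c in cs if cv2.contourArea(c)>200]
E
python3 - <<'E'
from h import *
o=r.get_obs(); vision.camera("top"); o=r.get_obs(); im=vision.camera("wrist")
print(o['tool_pos'],o['eef_rot'],o['joint_vel'][5])
cv2.imwrite("pics/d_w.png",im[:,:,::-1]); np.save("d.npy",im); import pickle; pickle.dump(o,open("d.pkl","wb"))
k,cs=shank(im,o,(240,125,325,240),15)
for c in cs:
    P=onz('wrist',c,15,o)[:,:2]; print(len(c),P.min(0),P.max(0),c.min(0),c.max(0))
cv2.imwrite("pics/d_m.png",cv2.resize(np.hstack([im[120:240,230:330,::-1],np.dstack([k*255]*3)[120:240,230:330]]),None,fx=4,fy=4,interpolation=cv2.INTER_NEAREST))
E
```

```text
[ 488.18080522 -342.88562548  240.31095534] [ 3.14108735e+00 -4.86176001e-04  3.14122634e+00] 0.03343188943795326
253 [ 435.73389441 -366.60497363] [ 529.74822101 -323.84184852] [258 141] [297 226]
```

View pics/d_m.png

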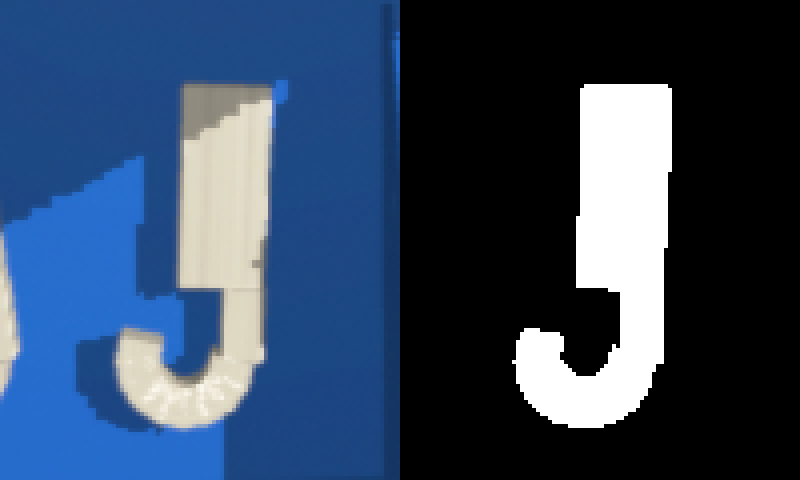

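```bash
python3 - <<'E'
from h import *
import pickle
im=np.load("d.npy"); o=pickle.load(open("d.pkl","rb"))
k,cs=shank(im,o,(240,125,325,240),15)
L=[];R=[]
for v in range(145,189):
    u=np.where(k[v])[0]; L.append((u.min()-.5,v)); R.append((u.max()+.5,v))
l=onz('wrist',L,15,o)[:,:2]; q=onz('wrist',R,15,o)[:,:2]; m=(l+q)/2
vx,vy,x0,y0=cv2.fitLine(m.astype(np.float32),cv2.DIST_HUBER,0,.01,.01).ravel()
if vx<0: vx,vy=-vx,-vy
tail=onz('wrist',[[286,140.5]],15,o)[0]
print("width",np.linalg.norm(l-q,axis=1).mean()*vx,"dir deg",np.degrees(np.arctan2(vy,vx)),"tail x",tail)
s=np.array([x0,y0])+(tail[0]+30*vx-x0)/vx*np.array([vx,vy]); print("shank mid",s)
# top view check
t=cv2.imread("pics/a_top.png")[:,:,::-1].copy()
print("top: tail",onz('top',[[310+288/4,120+441/4],[310+288/4,120+372/4]],15))
# chalk
hsv=cv2.cvtColor(t,cv2.COLOR_RGB2HSV); w=np.zeros(t.shape[:2],np.uint8); w[225:262,170:215]=1
w&=(hsv[...,2]>140).astype(np.uint8)
ys,xs=np.where(w); P=onz('top',np.c_[xs,ys],64)[:,:2]; print(len(P))
# plate outline by clicked points -> circle in crop: left 35,right 530, top 35,bottom 528 /6
pl=onz('top',[[125+282/6,190+281/6],[125+35/6,190+281/6],[125+530/6,190+281/6],[125+282/6,190+36/6],[125+282/6,190+528/6]],64); print(pl)
pts=onz('top',np.array([[281,277],[308,291],[361,316],[503,378],[383,268],[338,360]])/6+[125,190]-.4,64);print(pts)
for c,rim in ((pts[0],pts[3]),(pts[1],pts[3]),(pl[0],pts[3]),(pts[4],pts[5])):
    d=rim-c; print(np.degrees(np.arctan2(d[1],d[0])),np.linalg.norm(d))
E
```

```text
width 24.317380639772818 dir deg -2.100911 tail x [ 435.21934179 -335.76066279   15.        ]
shank mid [ 465.1991773 -336.3071616]
top: tail [[ 432.81400129 -331.82810255   15.        ]
 [ 484.82394394 -338.59171679   15.        ]]
108
[[458.19114438 283.21888113  64.        ]
 [468.31111399 401.11933536  64.        ]
 [448.02920847 164.82950791  64.        ]
 [578.73615839 277.85756097  64.        ]
 [340.66396405 288.44598113  64.        ]]
[[461.42828979 284.70481215  64.        ]
 [453.54954012 272.12257295  64.        ]
 [439.32172066 247.43397328  64.        ]
 [403.81299218 181.55521796  64.        ]
 [461.60557751 235.76983412  64.        ]
 [419.1377654  259.40492949  64.        ]]
-119.186004285466 118.14974100296214
-118.77411136113548 103.32555342379841
-118.14156343891784 115.29303467658485
150.9022513540461 48.601777732295794
```

Wrist and top views agree within about 4 mm: shank middle (465.2, −336.3), direction −2.1°. Descending.

Emit:
step_arm(
  plan=[
    [[-2.3,0.65,-3],[0,0,-2]],
    [[-2.3,0.65,-7],[0,0,-2]],
    [[-2.3,0.65,-11],[0,0,-2]],
    [[-2.3,0.65,-14],[0,0,-2]],
    [[-2.3,0.65,-16],[0,0,-2]],
    [[-2.3,0.65,-17],[0,0,-2]],
    [[-2.3,0.65,-17],[0,0,-2]],
    [[-2.3,0.65,-17],[0,0,-2]],
  ],
)

```text
t: 3.15
tool_pos: [465.8, -337.0, 71.5]
eef_rot: [-3.141, 0.001, 3.108]
contact_force: [-0.2, 0.4, 0.4]
finger_gap: 0.451
```

```bash
python3 - <<'E'
from h import *
o=r.get_obs(); im=vision.camera("wrist"); cv2.imwrite("pics/e_w.png",im[:,:,::-1]); print(o['tool_pos'],o['eef_rot'],o['contact_force'])
E
```

```text
[ 465.80834659 -337.03988208   71.50474623] [-3.14065365e+00  9.41187038e-04  3.10807555e+00] [-0.24732995  0.38180891  0.41611351]
```

View pics/e_w.png

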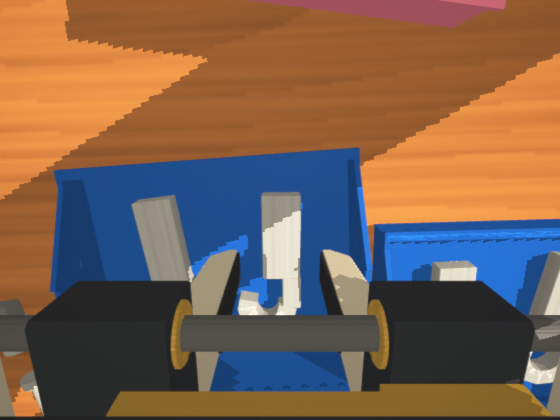

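The lug (columns 262–301) sits centred between the fingers (239–320), and both fingers clear the bin wall. Going down and gripping.

Emit:
step_arm(
  plan=[
    [[0,0,-1.5],[0,0,0]],
    [[0,0,-2.8],[0,0,0]],
    [[0,0,-3.6],[0,0,0]],
    [[0,0,-4.2],[0,0,0]],
    [[0,0,-4.4],[0,0,0]],
    [[0,0,-4.4],[0,0,0]],
    [[0,0,-4.4],[0,0,0]],
  ],
)

```text
t: 3.9
tool_pos: [465.5, -336.7, 26.9]
eef_rot: [-3.141, 0.0, 3.109]
contact_force: [-0.2, 0.5, 0.5]
finger_gap: 0.453
```

Emit:
step_arm(
  plan=[
    [[0,0,0],[0,0,0]],
    [[0,0,0],[0,0,0]],
    [[0,0,0],[0,0,0]],
    [[0,0,0],[0,0,0]],
    [[0,0,0],[0,0,0]],
    [[0,0,0],[0,0,0]],
  ],
  claw=0.9,
  grip_force=30,
)

```text
t: 4.5
tool_pos: [465.4, -336.6, 26.9]
eef_rot: [-3.141, 0.0, 3.109]
contact_force: [-0.5, 0.2, 2.6]
finger_gap: 0.253
```

Gap 23.5 mm matches the 24 mm shank. Lifting.

Emit:
step_arm(
  plan=[
    [[0,0,1],[0,0,0]],
    [[0,0,3],[0,0,0]],
    [[0,0,6],[0,0,0]],
    [[0,0,9],[0,0,0]],
    [[0,0,12],[0,0,0]],
    [[0,0,15],[0,0,0]],
    [[0,0,17],[0,0,0]],
    [[0,0,17.5],[0,0,0]],
    [[0,0,17.5],[0,0,0]],
    [[0,0,17.5],[0,0,0]],
  ],
)

```text
t: 5.5
tool_pos: [464.6, -335.9, 200.3]
eef_rot: [3.14, -0.002, 3.109]
contact_force: [-0.2, 0.0, -2.6]
finger_gap: 0.255
```

Emit:
step_arm(
  plan=[
    [[0,1.5,0],[0,0,-4]],
    [[-0.3,4.5,0],[0,0,-10]],
    [[-0.6,8,0],[0,0,-17]],
    [[-1,11.5,0],[0,0,-24]],
    [[-1.3,15,0],[0,0,-31]],
    [[-1.6,18.5,0],[0,0,-38]],
    [[-1.9,22,0],[0,0,-45]],
    [[-2.2,25.5,0],[0,0,-52]],
    [[-2.5,29,0],[0,0,-59]],
    [[-2.7,32.5,0],[0,0,-66]],
    [[-2.9,36,0],[0,0,-73]],
    [[-3.1,39.5,0],[0,0,-80]],
    [[-3.3,43,0],[0,0,-87]],
    [[-3.5,46,0],[0,0,-94]],
    [[-3.7,49,0],[0,0,-100]],
    [[-3.9,51.5,0],[0,0,-106]],
    [[-4,53.5,0],[0,0,-111]],
    [[-4,55,0],[0,0,-115]],
    [[-4,55.7,0],[0,0,-117]],
    [[-4,55.7,0],[0,0,-117]],
  ],
)

```text
t: 7.5
tool_pos: [424.3, 221.1, 200.1]
eef_rot: [-3.139, 0.002, 1.068]
contact_force: [-0.8, -0.1, -2.7]
finger_gap: 0.254
```

Emit:
step_arm(
  plan=[
    [[0,0,0],[0,0,0]],
    [[0,0,0],[0,0,0]],
    [[0,0,0],[0,0,0]],
  ],
)

```text
t: 7.8
tool_pos: [425.3, 220.0, 201.4]
eef_rot: [-3.141, 0.0, 1.067]
contact_force: [-0.3, 0.2, -2.8]
finger_gap: 0.257
```

```bash
python3 - <<'E'
from h import *
import pickle
o=r.get_obs(); im=vision.camera("wrist"); cv2.imwrite("pics/f_w.png",im[:,:,::-1]); print(o['tool_pos'],o['eef_rot'],o['contact_force'],o['joint_vel'],o['finger_gap'])
np.save("f.npy",im); pickle.dump(o,open("f.pkl","wb"))
E
```

```text
[425.27571371 219.95519209 201.41411212] [-3.14131804e+00  3.85541487e-04  1.06661377e+00] [-0.33307614  0.15713238 -2.842008  ] [ 3.78818526e-05 -3.65459296e-03 -2.19443332e-03 -8.34348015e-05
  1.69941074e-03  5.44906888e-03] 0.257170021196995
```

View pics/f_w.png

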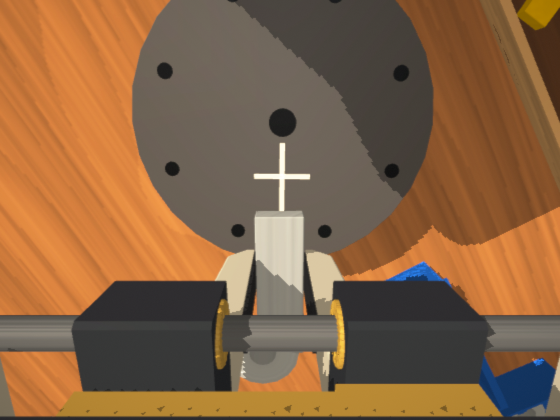

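The lug is held square. The tail edge is at about (279,213), the chalk cross at (282,176) and the chalk line runs up column 282. Now computing the offset.

```bash
python3 - <<'E'
from h import *
import pickle
im=np.load("f.npy"); o=pickle.load(open("f.pkl","rb"))
cv2.imwrite("pics/f_crop.png",cv2.resize(im[110:300,200:370,::-1],None,fx=3.1,fy=3.1,interpolation=cv2.INTER_NEAREST))
hsv=cv2.cvtColor(im,cv2.COLOR_RGB2HSV)
w=((hsv[...,2]>170)&(hsv[...,1]<60)).astype(np.uint8); w[:135]=0;w[207:]=0;w[:,:245]=0;w[:,318:]=0
V=[];
ch=[(np.where(w[v])[0].mean(),v) for v in list(range(144,170))+list(range(183,206)) if w[v].any()]
cr=[(u,np.where(w[:,u])[0].mean()) for u in list(range(256,276))+list(range(290,308)) if w[:,u].any()]
def fit(P):
    return cv2.fitLine(P.astype(np.float32),cv2.DIST_HUBER,0,.01,.01).ravel()
A=fit(onz('wrist',ch,64,o)[:,:2]);B=fit(onz('wrist',cr,64,o)[:,:2])
s=np.linalg.solve(np.c_[A[:2],-B[:2]],B[2:]-A[2:]); X=A[2:]+s[0]*A[:2]
d=A[:2]*(1 if A[1]<0 else -1); ang=np.degrees(np.arctan2(d[1],d[0]))
print("cross",X,"chalk dir",ang,"mark",X+30*d, "cross stroke dir",np.degrees(np.arctan2(B[1],B[0])))
hub=onz('wrist',[[282.5,122.5]],64,o)[0,:2]; print("hub",hub,"cross-hub",np.linalg.norm(hub-X),(X-hub)@d)
# lug: edges of top face
zt=o['tool_pos'][2]-11.9
yaw=o['eef_rot'][2]; 
e=np.array([-np.cos(yaw),-np.sin(yaw)]) # expected head dir
g=cv2.GaussianBlur(cv2.cvtColor(im,cv2.COLOR_RGB2GRAY),(3,3),0).astype(int)
for v in range(205,222): print(v,g[v,[262,270,279,288,296]],end=';')
print()
for v in (222,228,234,240,246): print(v,g[v,248:312])
E
```

```text
cross [441.16623 244.79968] chalk dir -118.784935 mark [426.72052 218.50668] cross stroke dir -29.215227
hub [462.4421223 281.8782519] cross-hub 42.74908098519382 42.741730387015856
205 [101 101 204 101 101];206 [101 101 204 101 101];207 [101 101 204 101 100];208 [101 101 203 101 101];209 [103 103 203 103 106];210 [119 120 194 120 124];211 [147 148 176 148 151];212 [163 164 164 163 166];213 [165 166 162 165 168];214 [166 167 164 167 166];215 [170 168 169 172 168];216 [185 181 185 190 185];217 [207 201 207 211 207];218 [215 208 214 218 214];219 [213 205 210 215 211];220 [212 204 209 215 209];221 [211 204 209 215 209];
222 [100  99  99  99 102 118 157 198 213 213 212 211 211 211 212 212 212 211
 209 207 205 204 204 205 207 209 210 209 209 209 209 209 209 209 209 209
 210 211 213 215 215 213 210 206 203 202 204 207 209 212 213 213 213 210
 194 157 120 103 100 100 100 100 100  99]
228 [ 99  99  99  99 101 114 153 198 215 214 213 212 211 211 212 212 211 210
 208 206 205 204 203 204 206 209 210 210 209 209 209 209 209 209 209 209
 210 211 213 214 214 213 210 206 203 202 204 207 209 212 213 213 212 209
 192 155 117 102 100 100 100 100  99  99]
234 [ 99  99  99  99 100 110 148 196 214 213 212 211 211 211 212 211 211 210
 208 206 205 204 203 204 206 209 210 209 209 209 209 209 209 209 209 209
 209 211 213 214 214 212 210 205 202 202 204 206 209 211 212 213 212 208
 190 151 115 101  99  99  99  99  99  99]
240 [ 98  99  99  99  99 109 146 193 213 212 211 211 210 211 211 212 211 210
 208 206 205 203 203 204 206 208 210 209 209 209 209 209 209 209 209 209
 209 211 212 213 213 212 209 205 202 202 204 207 209 210 212 212 211 206
 187 148 113 100  99  99  99  99  99  99]
246 [ 98  98  98  98  99 105 132 175 204 211 211 210 210 210 210 210 210 209
 208 206 204 203 203 203 206 208 209 209 208 208 209 209 209 209 209 209
 209 210 212 213 213 212 209 205 203 202 204 207 209 211 212 212 211 205
 184 145 111  99  98  99  99  99  98  98]
```

View pics/f_crop.png

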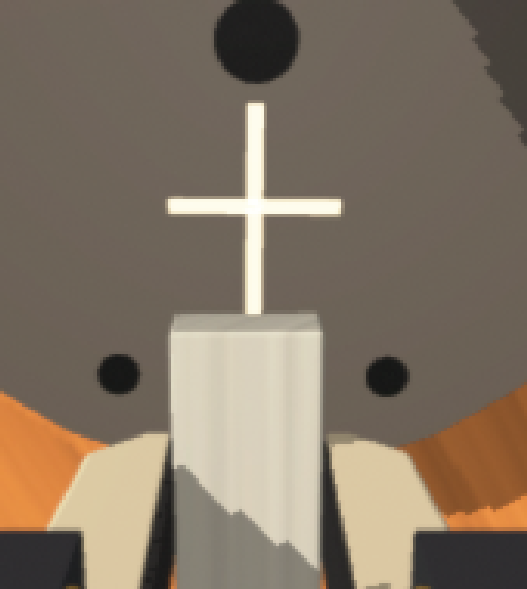

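```bash
python3 - <<'E'
from h import *
import pickle
o=pickle.load(open("f.pkl","rb")); zt=o['tool_pos'][2]-11.9
L=onz('wrist',[[254.0,222],[254.6,246]],zt,o)[:,:2];R=onz('wrist',[[303,222],[302.7,246]],zt,o)[:,:2]
T=onz('wrist',[[278.5,216.3]],zt,o)[0,:2]; Tb=onz('wrist',[[278.5,210.7]],zt-12,o)[0,:2]
m=(L+R)/2; d=m[1]-m[0]; d/=np.linalg.norm(d); a=np.degrees(np.arctan2(d[1],d[0]))
print("width",np.linalg.norm(L-R,axis=1),"dir",a,"tool head dir",np.degrees(o['eef_rot'][2])-180)
e=np.array([np.cos(np.radians(a)),np.sin(np.radians(a))])
S=T+30*e; print("tail",T,Tb,"mid",S,"TCP-mid",o['tool_pos'][:2]-S)
M=np.array([426.72,218.51]); print("shift needed",M-S,"in chalk frame",(M-S)@np.array([np.cos(np.radians(-118.8)),np.sin(np.radians(-118.8))]))
E
```

```text
width [23.18712931 23.21550033] dir -118.57614657472311 tool head dir -118.88753286603202
tail [439.6576893  246.68413304] [439.42027057 246.30313165] mid [425.30790048 220.33866738] TCP-mid [-0.03218677 -0.38347528]
shift needed [ 1.41209952 -1.82866738] in chalk frame 0.9221893055704815
```

Emit:
step_arm(
  plan=[
    [[0.14,-0.18,-1],[0,0,0]],
    [[0.14,-0.18,-3],[0,0,0]],
    [[0.14,-0.18,-5.5],[0,0,0]],
    [[0.14,-0.18,-7.5],[0,0,0]],
    [[0.14,-0.18,-9],[0,0,0]],
    [[0.14,-0.18,-10],[0,0,0]],
    [[0.14,-0.18,-10.5],[0,0,0]],
    [[0.14,-0.18,-10.5],[0,0,0]],
    [[0.14,-0.18,-10.5],[0,0,0]],
    [[0.14,-0.18,-10.5],[0,0,0]],
  ],
)

```text
t: 8.85
tool_pos: [427.3, 218.9, 97.4]
eef_rot: [3.14, -0.001, 1.067]
contact_force: [0.2, -0.4, -1.9]
finger_gap: 0.256
```

```bash
python3 - <<'E'
from h import *
o=r.get_obs(); im=vision.camera("wrist"); cv2.imwrite("pics/g_w.png",im[:,:,::-1]); print(o['tool_pos'],o['eef_rot'],o['contact_force'],np.abs(o['joint_vel']).max())
E
```

```text
[427.32221622 218.85222936  97.41821092] [ 3.14037154e+00 -1.14979472e-03  1.06695578e+00] [ 0.16443488 -0.41678906 -1.8615725 ] 0.0019613960325711357
```

View pics/g_w.png

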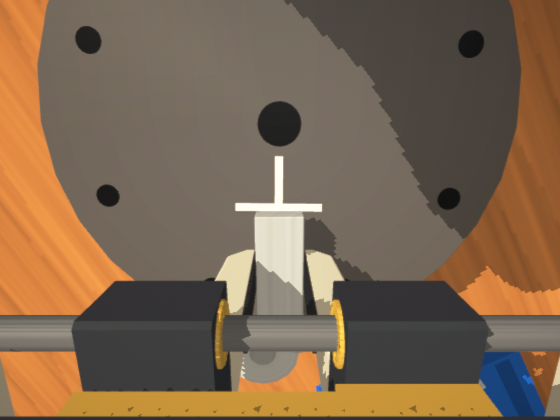

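The tail edge sits at the cross stroke (row ~208–212) and the chalk line at column 279 meets the lug's centre. Lowering in small steps.

Emit:
step_arm(
  plan=[
    [[0,0,-0.2],[0,0,0]],
    [[0,0,-0.4],[0,0,0]],
    [[0,0,-0.6],[0,0,0]],
    [[0,0,-0.7],[0,0,0]],
    [[0,0,-0.75],[0,0,0]],
    [[0,0,-0.8],[0,0,0]],
    [[0,0,-0.8],[0,0,0]],
    [[0,0,-0.8],[0,0,0]],
  ],
)

```text
t: 9.7
tool_pos: [426.7, 218.7, 88.7]
eef_rot: [3.142, -0.0, 1.067]
contact_force: [-0.7, -0.2, -2.6]
finger_gap: 0.254
```

Emit:
step_arm(
  plan=[
    [[0,0,-0.05],[0,0,0]],
    [[0,0,-0.1],[0,0,0]],
    [[0,0,-0.1],[0,0,0]],
    [[0,0,-0.1],[0,0,0]],
  ],
)

```text
t: 10.1
tool_pos: [426.9, 218.7, 87.9]
eef_rot: [3.141, -0.0, 1.067]
contact_force: [-0.2, -1.2, 1.4]
finger_gap: 0.251
```

Contact: force changed from −2.6 N to +1.4 N. Easing the grip, then releasing.

Emit:
step_arm(
  plan=[
    [[0,0,0],[0,0,0]],
    [[0,0,0],[0,0,0]],
    [[0,0,0],[0,0,0]],
  ],
  grip_force=4,
)

```text
t: 10.4
tool_pos: [426.9, 218.7, 87.9]
eef_rot: [3.141, -0.0, 1.067]
contact_force: [-0.6, -0.7, 2.8]
finger_gap: 0.258
```

Emit:
step_arm(
  plan=[
    [[0,0,0],[0,0,0]],
    [[0,0,0],[0,0,0]],
    [[0,0,0],[0,0,0]],
    [[0,0,0],[0,0,0]],
    [[0,0,0],[0,0,0]],
  ],
  claw=0.1,
)

```text
t: 10.9
tool_pos: [426.7, 218.7, 87.6]
eef_rot: [-3.141, 0.0, 1.067]
contact_force: [-0.7, 0.9, -0.1]
finger_gap: 0.449
```

Emit:
step_arm(
  plan=[
    [[0,0,0.5],[0,0,0]],
    [[0,0,1.5],[0,0,0]],
    [[0,0,3],[0,0,0]],
    [[0,0,5],[0,0,0]],
    [[0,0,8],[0,0,0]],
    [[0,0,11],[0,0,0]],
    [[0,0,13],[0,0,0]],
    [[0,0,13],[0,0,0]],
    [[0,0,13],[0,0,0]],
  ],
)

```text
t: 11.8
tool_pos: [426.7, 218.7, 218.0]
eef_rot: [3.141, -0.001, 1.067]
contact_force: [-0.2, 0.5, -1.2]
finger_gap: 0.451
```

```bash
python3 - <<'E'
from h import *
import pickle
o=r.get_obs(); im=vision.camera("wrist"); cv2.imwrite("pics/h_w.png",im[:,:,::-1]); print(o['tool_pos'],o['eef_rot'],o['contact_force'],o['finger_gap'])
np.save("h.npy",im); pickle.dump(o,open("h.pkl","wb"))
E
```

```text
[426.65222787 218.70627513 218.00284747] [ 3.14079721e+00 -7.73571223e-04  1.06694851e+00] [-0.21177543  0.4645707  -1.21177015] 0.4505129971968263
```

View pics/h_w.png

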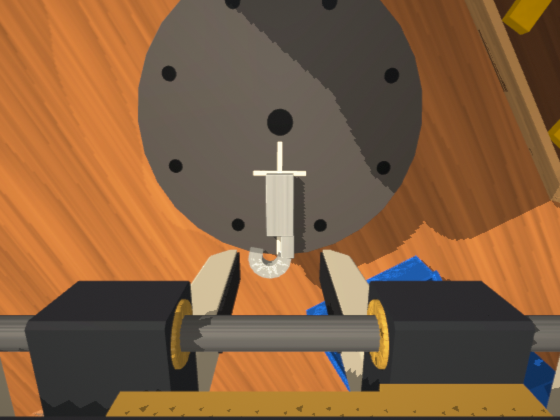

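The lug lies with its tail at the cross (279,173), its shank on the line and its head out over the rim. A numeric check, plus the top view.

```bash
python3 - <<'E'
from h import *
import pickle
im=np.load("h.npy"); o=pickle.load(open("h.pkl","rb"))
hsv=cv2.cvtColor(im,cv2.COLOR_RGB2HSV)
m=((hsv[...,1]<70)&(hsv[...,2]>125))
C=[]
for v in range(182,230):
    u=np.where(m[v,255:305])[0]+255; C.append(((u.min()+u.max())/2,v,u.max()-u.min()+1))
C=np.array(C); print(C[::8])
P=onz('wrist',C[:,:2],76,o)[:,:2]; f=cv2.fitLine(P.astype(np.float32),cv2.DIST_HUBER,0,.01,.01).ravel()
d=f[:2]*(1 if f[1]<0 else -1)
g=im[:,:,0].astype(int); print(g[168:182,272],g[168:182,286])
hub=onz('wrist',[[279.5,122.5]],64,o)[0,:2]
ch=[];w=((hsv[...,2]>170)&(hsv[...,1]<60))
for v in range(144,169): 
    u=np.where(w[v,265:295])[0]+265
    if len(u): ch.append((u.mean(),v))
A=onz('wrist',ch,64,o)[:,:2]; A=cv2.fitLine(A.astype(np.float32),cv2.DIST_HUBER,0,.01,.01).ravel(); c=A[:2]*(1 if A[1]<0 else -1)
tail=onz('wrist',[[279.5,176]],76,o)[0,:2]
print("lug dir",np.degrees(np.arctan2(d[1],d[0])),"chalk",np.degrees(np.arctan2(c[1],c[0])))
mid=f[2:]+((tail-f[2:])@d+30)*d; n=np.array([-c[1],c[0]])
print("mid along from hub (73)",(mid-hub)@c,"lateral to line",(mid-A[2:])@n, "mark(before)",(426.72,218.51),"mid",mid)
t=vision.camera("top"); cv2.imwrite("pics/i_t.png",t[:,:,::-1])
E
```

```text
[[279.  182.   29. ]
 [279.  190.   29. ]
 [279.  198.   29. ]
 [279.  206.   29. ]
 [278.5 214.   28. ]
 [279.  222.   27. ]]
[106 107 150 252 252 185 168 217 210 210 210 209 209 209] [106 107 151 252 252 186 170 218 210 208 208 209 208 208]
lug dir -118.877686 chalk -119.34195
mid along from hub (73) 73.30942036990434 lateral to line -0.026391942973520953 mark(before) (426.72, 218.51) mid [426.12841672 217.77488683]
```

View pics/i_t.png

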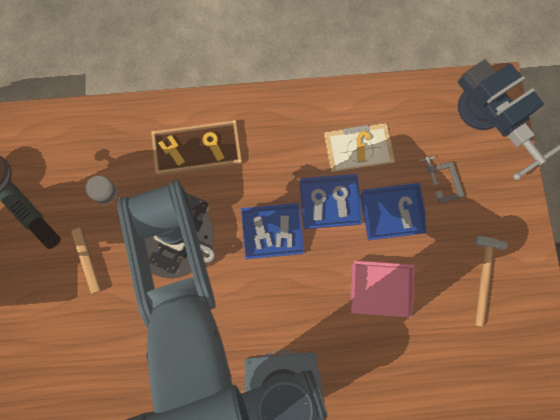

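The checks agree, and the top view shows the other lugs, patterns and bystanders undisturbed. The gripper is clear, so I'm handing in.

```bash
python3 -c "
from rig import r
print(r.hand_in())"
```

```text
the job is handed in; nothing more can be done
None
```

I took one hook lug (the left of the two in the hook bin), matching the hook pattern on the clipboard, and laid it flat on the cover plate. I then released it, raised the gripper clear and handed the job in at about 12 s; no verdict is reported.

- **Position:** in the last wrist picture the shank middle was 73.3 mm from the plate's centre (73 wanted) and under 0.1 mm off the chalk line. The lug was about 0.5° from the line, with its tail at the cross stroke and its hook out over the rim.
- **Side up:** the lug was not flipped, and touchdown was gentle, at a few newtons.
- **Turntable:** the chalk line read −118.8° before placing and −119.3° after. That is within measuring error, so it did not turn noticeably.
- **Other things:** the last top view showed the other five lugs in their bins, and the patterns and bystanders in place by eye. The arm hid part of the turntable in that view, so the placing was checked by the wrist camera only.
- **Disagreement:** the first top-view estimates of the lug and the chalk mark differed from the wrist view by about 2 to 4 mm. I used the wrist values, whose plate-centre-to-cross distance of 42.7 mm agrees with the 43 mm given.

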